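# Open the far store with the hooked rod

### The arm

A 7-joint arm with a two-finger parallel gripper is mounted at the origin on a cart in front of the work surface, level with it; the furniture and walls round the work are solid. World frame = base frame: x ahead of the robot, y to its left, z up, the work surface at z = 0. Lengths are in m, angles in rad, forces in N, time in s.
With the tool pointing down it reaches from about 0.4 to 0.85 m from the base axis. Payload 10.4 kg.
Tool frame: the origin (TCP) lies between the finger pads; the fingertips stand 22 mm ahead of it and the grasp point (between the pads) lies 3 mm ahead of it (r.nose_length is the distance from the TCP to the fingertips, in m); z points along the fingers, y is the line along which they close (so a half turn about z gives the same grasp; the last joint's range is limited). The gripper opens to 87 mm and grips with 3 to 60 N. Pads are 19 mm wide; open, the fingers measure 117 mm over their backs; the gripper's body (75 mm by 190 mm) begins 51 mm behind the grasp point.
Start: joints at [1.171, 0.332, -0.065, 1.46, 0.022, 1.35, -0.088], TCP at [0.23, -0.581, 0.245] pointing down, gripper open.
Joint ranges: [-2.6, 2.6], [-0.5, 2.12], [-1.47, 1.34], [0.16, 2.42], [-1.27, 4.41], [0.06, 2.06], [-2.6, 2.6]. Speed limits (rad/s): [2.22, 2.22, 2.79, 2.79, 3.14, 3.14, 3.14].

### API

Orientations are given as a unit quaternion [x, y, z, w].
In Python, from bench import readout, cams, r gives the robot as it stands. The module is installed in compiled form; this text tells all that it offers.
- The arm moves only by the tool step_arm, never from a script. Its argument "deltas" is a list that holds one entry, the list of rows, each a list of 7 numbers: the turn, a rotation vector about the tool's x, y, z in rad, then the shift along the tool's x, y, z in m, then the opening in per cent of the stroke, from 0 (shut) to 100 (fully open). A call has 1 to 20 rows; each row is the pose to reach, as a shift and turn from the pose commanded when the call began, along the tool's axes at that moment; what a row does not reach only later rows make up. A row lasts 1/8 s, in which the tool goes at most 62.5 mm and 10.7 degrees, less where a joint would pass 70% of its speed; a pose out of reach is approached as far as the arm can. A call with a gripper value outside its range is refused whole. The fingers move at their own pace and stop on an object; "squeeze" is the grip in N (left out, the last holds). Time passes only in rows, so rows that repeat a pose let the fingers close. It gives the time, the measured TCP pose, the force, the opening and the grip force at its end, in the units of the state.
- readout.read_state(): the state, without advancing time (a new reading comes with each control period).
- cams.camera(name): name is "scene" or "top"; returns a dict with "img" (384x512x3 uint8, red, green, blue), "fx", "fy", "cx", "cy" (pixels), "origin" and "rotation" of the camera in the world. Camera axes: x right, y up, looking along -z (the intrinsics and any distortion apply to the point x, -y, -z); pixel columns grow to the right and rows downward; lengths in m; the calibration is good to about 2 mm. A picture is of the moment at which its call begins. There is no depth.
- r.close_job(): hands the job in; it is judged then, once.
The state is a dict: "time": time; "joint_positions": joint angles; "joint_vel": joint speeds; "joint_torque": joint torques, N m; "ee_pos": TCP position; "eef_rot": TCP orientation; "ft_force": force on the tool from outside, world axes, zero at the start; "torque": the same for the moment, N m; "width": finger opening in m; "grip_force": force on a finger pad.
Only numpy, scipy, OpenCV 4.12 (cv2) and the standard library are available. Lean on these libraries where they do the work, as an engineer would, in place of code of your own. Each camera call takes 0.05 s, during which the arm holds its last target. There are 200 camera calls.

### The job

The white sample store at the back of the bench is too far to reach by hand, and the gripper must not touch it: take the hooked rod from its cradle, drop the hook behind the black knob of the spring bolt, draw the bolt gently back to its stop and, holding it drawn against its spring, slowly swing the door at least 60 degrees open with the hook. Never load the store with more than 17 N. Then lay the rod back in both notches of its cradle, upright as it lay and pointing the way it did, and leave everything else on the bench alone.

Things in the scene. Friction and masses are not known exactly. Their poses are not given: they have to be found in the camera images.
- hook_rod: Loose hooked rod, 220 g, level in the cradle. Origin: middle of its blue square handle (16x16 mm, 130 long, 22 mm black collars on the last 7 mm of each end), near the centre of mass: hold it here firmly. x runs from handle to hook, z up. The 7 mm round shaft steps up 24 mm near the handle, runs out to x = 300 mm, and ends in a round 7 mm prong straight down to 23 mm below the handle's axis.
- hook_tip (a point): On the prong's axis, 300 mm along x from the rod's origin, level with the handle's axis: where the prong should meet the knob's neck. The shaft's underside is 20 mm above it, the prong's end 23 mm below. The prong goes down beside the neck, on the side away from the hinge; the knob's head then keeps it from slipping off outward.
- cradle: Fixed grey cradle, base 150x76x6 mm; two upright plates 6 mm thick, 56 wide, 88 high, mid planes 50 mm either side of the origin along x. Each has a notch in its top, 20 mm wide, floor at 62 mm height, lips flared. The rod's handle lies in both notches along the cradle's x, collars just outside the plates (5 mm end play). Origin: centre of its underside.
- cradle_seat (a point): On the cradle, 70 mm above its origin: the place of the rod's origin when the rod lies in both notches, rod x axis along the cradle's x axis. Same orientation as the cradle.
- store: Fixed white steel sample store, 250(x) x 160(y) x 230(z) mm, a tip box on top. Origin: foot of the door's hinge axis, at its near right corner (the body lies to +x, +y). Its grey door is the -y face (on the right), hinged at the near end. Beyond the door's free edge is a fixed jamb with the bolt's keeper. A spring bolt with a black knob lies level along x on the door.
- door_hinge (a point): On the door's upright hinge axis, 112 mm above the store's origin, level with the bolt; same orientation as the store. Door and bolt shut: the door's face is 8 mm from it toward -y; the knob's round neck (8.4 mm) stands out along -y, axis 150 mm along +x, free from 27 to 54 mm, then a black head, 24 mm across, to 63 mm.
- store_door (a joint): Door angle: 0 closed, grows as it opens (clockwise from above), to 1.75 rad. Stiff hinge, about 5 N at the knob; stays where left; swing it at 40 mm/s or less. The spring bolt locks it: drawing the knob toward -x (to the hinge) takes 7 N rising to 11 N; stop at 26.5 mm, door free only in the last 3 mm. Draw to the stop by feel: arm and rod give some mm under load.
- timer: White laboratory timer, 68 x 64 x 19 mm, loose on the bench; leave alone. Origin: centre of its underside.
- tape_roll: Green roll of tape, 96 mm across, 18 mm high, loose; leave alone. Origin: centre of its underside.
- bottle_100: Small bottle with a blue cap, 56 mm across, 110 mm high, loose; leave alone. Origin: centre of its underside.
- bottle_500: Large bottle with a blue cap, 86 mm across, 177 mm high, loose; leave alone. Origin: centre of its underside.

How it is judged:
By the outcome, as a careful person would: the job done as asked, in the order asked, and still so for the second after the job is handed in, with the robot touching nothing.
It also fails if it takes over 72 s, if anything falls off the work surface, if the arm or the gripper's body presses on something with over 40 N, if the wrist force passes 120 N, or if a joint passes its speed limit or range.

## Working session

There is one attempt and no reset: what is moved stays moved. The work goes in short steps, Python scripts to look and compute and a tool call to move; the robot and the scene stay as the last step left them, time stands still between calls to the robot, and variables do not carry over. Pictures are saved under pics/ and viewed, at most 10 in all, crops included, and the job is handed in when it is done.

Besides the shell and the picture viewer there is one more tool, called as name([rows], argument=value, ...), one row to a line, values as JSON. step_arm: Moves the arm, as the interface text tells. Its arguments: {"type":"object","properties":{"deltas":{"type":"array"},"squeeze":{"type":"number"}},"required":["deltas"]}

```bash
mkdir -p pics
python3 - <<'E'
from bench import readout,cams,r
import cv2,numpy as np
for n in("scene","top"):
    c=cams.camera(n); cv2.imwrite(f"pics/{n}0.png",cv2.resize(c["img"][:,:,::-1],(800,600),interpolation=cv2.INTER_CUBIC)); np.save(f"{n}0.npy",c["img"])
    print(n,{k:np.round(v,4).tolist() if not isinstance(v,(str,type(None))) else v for k,v in c.items() if k!="img"})
print(readout.read_state(), r.nose_length)
E
```

```text
scene {'fx': 462.9209, 'fy': 462.9209, 'cx': 256.3492, 'cy': 183.1415, 'origin': [-0.3589, 0.6595, 1.0589], 'rotation': [-0.1941, 0.3622, 0.8138, -0.411]}
top {'fx': 489.781, 'fy': 489.781, 'cx': 257.893, 'cy': 193.6578, 'origin': [-0.0006, 0.1499, 1.7097], 'rotation': [-0.1091, 0.1375, 0.7778, -0.6036]}
{'time': 0.1, 'joint_positions': array([ 1.1714111 ,  0.33277082, -0.06470036,  1.46086772,  0.02160318,
        1.34990695, -0.08849492]), 'joint_vel': array([ 1.59506018e-04, -5.90403344e-04, -1.36943344e-03, -2.76437706e-03,
        5.60924495e-05, -1.46833998e-04,  6.90692437e-04]), 'joint_torque': array([ 2.06005439e-03, -6.24543929e+01,  2.50961480e-02, -3.90720606e+01,
       -6.13635778e-02,  3.65806755e-02,  3.68677956e-05]), 'ee_pos': array([ 0.22983497, -0.58085613,  0.24385217]), 'eef_rot': array([ 9.82303949e-01,  1.87292703e-01, -1.47769677e-04, -6.11029071e-04]), 'ft_force': array([-0.32875845,  1.46639868, -0.21420227]), 'torque': array([-0.03891673,  0.03047895,  0.02775179]), 'grip_force': 0.0, 'width': 0.0868437969634247} 0.022
```

View pics/scene0.png

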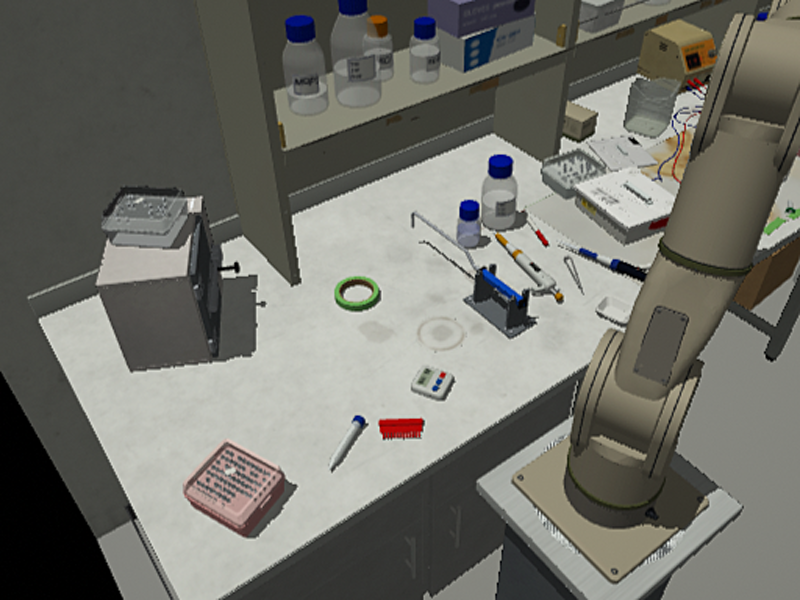

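View pics/top0.png

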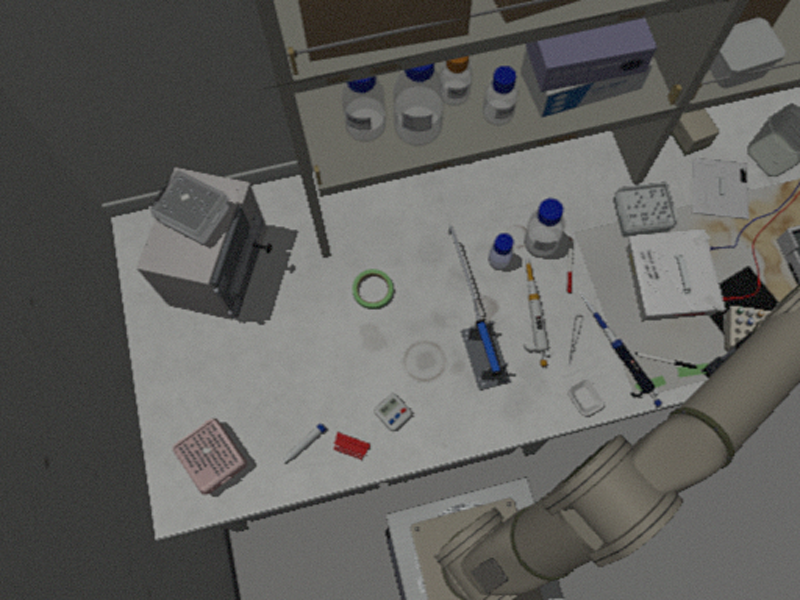

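Scene view: store at left with its knob at about (237,268), cradle and blue handle at (502,283), prong at (413,215). Top view: knob (265,246), handle (488,347), prong (452,230), all in 800x600 pixels. Next I'll crop the store and measure the handle.

```bash
cat > h.py <<'E'
import numpy as np,cv2
from scipy.spatial.transform import Rotation as R
from bench import readout,cams,r
def ray(c,p):
    d=np.array([(p[0]-c["cx"])/c["fx"],-(p[1]-c["cy"])/c["fy"],-1.])
    d=R.from_quat(c["rotation"]).apply(d); return np.array(c["origin"]),d/np.linalg.norm(d)
def onz(c,p,z):
    o,d=ray(c,p); return o+d*(z-o[2])/d[2]
def proj(c,P):
    q=R.from_quat(c["rotation"]).inv().apply(np.atleast_2d(P)-c["origin"])
    return np.c_[c["cx"]+c["fx"]*q[:,0]/-q[:,2], c["cy"]-c["fy"]*q[:,1]/-q[:,2]]
def tri(c1,p1,c2,p2):
    (a,u),(b,v)=ray(c1,p1),ray(c2,p2)
    s=np.linalg.lstsq(np.c_[u,-v],b-a,rcond=None)[0]
    A,B=a+u*s[0],b+v*s[1]; return (A+B)/2,np.linalg.norm(A-B)
def mean(n,k=6):  # average out noise
    L=[cams.camera(n) for _ in range(k)]; c=L[0]; c["img"]=np.mean([l["img"] for l in L],0).astype(np.uint8); return c
E
python3 - <<'E'
from h import *
import pickle
S,T=mean("scene"),mean("top"); pickle.dump((S,T),open("c0.pkl","wb"))
for c,roi in((S,(280,150,360,215)),(T,(285,190,335,255))):
    x0,y0,x1,y1=roi; hsv=cv2.cvtColor(c["img"],cv2.COLOR_RGB2HSV)[y0:y1,x0:x1]
    m=((hsv[...,0]>100)&(hsv[...,0]<125)&(hsv[...,1]>150)&(hsv[...,2]>60)).astype(np.uint8)
    n,l,st,ce=cv2.connectedComponentsWithStats(m); i=1+st[1:,4].argmax(); ys,xs=np.where(l==i)
    rect=cv2.minAreaRect(np.c_[xs+x0,ys+y0].astype(np.float32)); print(st[i],rect); b=cv2.boxPoints(rect)
    e=sorted([(np.linalg.norm(b[k]-b[(k+1)%4]),tuple((b[k]+b[(k+1)%4])/2)) for k in range(4)])[:2]
    for q in e: print(q, onz(c,q[1],.076).round(4))
def crop(c,x0,y0,w,h,f): return cv2.resize(c["img"][y0:y0+h,x0:x0+w,::-1],None,fx=f,fy=f,interpolation=cv2.INTER_CUBIC)
a=crop(S,60,115,110,125,3.6);b=crop(T,85,105,110,110,3.6)
H=460;im=np.zeros((H,800,3),np.uint8);im[:a.shape[0],:396]=a;im[:b.shape[0],400:796]=b
cv2.imwrite("pics/store1.png",im)
E
```

```text
[ 29  22  26  23 162] ((320.18292236328125, 183.1463623046875), (31.390926361083984, 6.559298515319824), 38.65980911254883)
(np.float32(6.559279), (np.float32(307.92682), np.float32(173.34149))) [ 0.4891 -0.1417  0.076 ]
(np.float32(6.559279), (np.float32(332.43903), np.float32(192.95123))) [ 0.3713 -0.1407  0.076 ]
[ 21  16  14  32 165] ((312.1999816894531, 221.60003662109375), (32.88768768310547, 5.059643268585205), 71.56504821777344)
(np.float32(5.0596347), (np.float32(306.99997), np.float32(206.00003))) [ 0.496 -0.149  0.076]
(np.float32(5.0596347), (np.float32(317.4), np.float32(237.20004))) [ 0.3783 -0.1518  0.076 ]
```

View pics/store1.png

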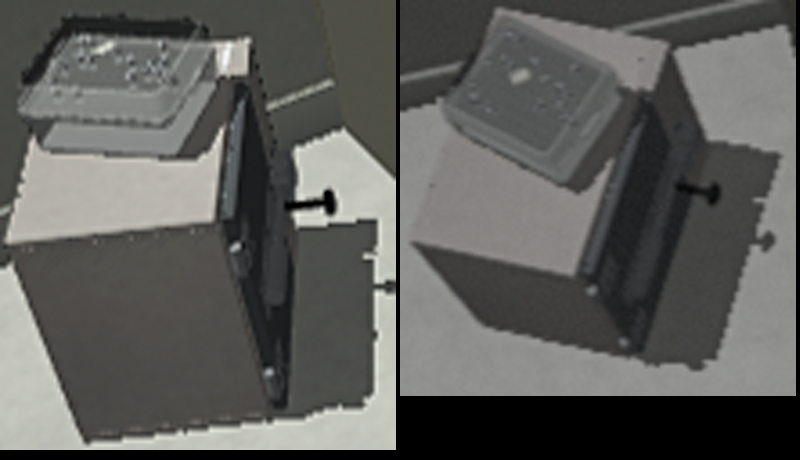

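Crop (scene left, top right): knob head at crop (329,203) and (714,194), neck root (288,205) and (680,187). The store's top near corners are (8,241)/(220,222) in scene and (413,242)/(575,276) in top, with the far right top corner at (668,45) in top.

```bash
cat >> h.py <<'E'
def handle(S,T):
    out=[]
    for c in(S,T):
        pts=[]
        hsv=cv2.cvtColor(c["img"],cv2.COLOR_RGB2HSV)
        m=((hsv[...,0]>100)&(hsv[...,0]<125)&(hsv[...,1]>150)&(hsv[...,2]>60)).astype(np.uint8)
        out.append(m)
    return out
E
python3 - <<'E'
from h import *
import pickle
S,T=pickle.load(open("c0.pkl","rb"))
s=lambda x,y:((x+.5)/3.6-.5+60,(y+.5)/3.6-.5+115)
t=lambda x,y:((x-400+.5)/3.6-.5+85,(y+.5)/3.6-.5+105)
for n,a,b in(("head",(329,203),(714,194)),("root",(288,205),(680,187)),("NL",(8,241),(413,242)),("NR",(220,222),(575,276)),("FR",(250,42),(668,45)),("botNL",(85,441),(485,325)),("botNR",(275,405),(636,352))):
    print(n,*tri(S,s(*a),T,t(*b)), "top z.23",onz(T,t(*b),.23).round(4),"z0",onz(T,t(*b),0).round(4),onz(S,s(*a),0).round(4))
print("handle hookend",tri(S,(307.93,173.34),T,(307,206)),"near",tri(S,(332.44,192.95),T,(317.4,237.2)))
# handle: rod line check: shaft end / prong
k=.64
print("prong",tri(S,(413*k,214*k),T,(451*k,230*k)))
for nm,c,roi in(("S",S,(138,160,164,184)),("T",T,(155,148,182,170))):
    x0,y0,x1,y1=roi; g=c["img"][y0:y1,x0:x1].max(2); print(nm,roi); print("\n".join(" ".join(f"{v:3d}" for v in row) for row in g))
E
```

```text
head [0.78217804 0.27542046 0.10158909] 0.00017705719116314914 top z.23 [0.7197 0.2655 0.23  ] z0 [0.8317 0.2834 0.    ] [0.9032 0.2346 0.    ]
root [0.79682391 0.30716349 0.10536172] 0.0012562313562494416 top z.23 [0.7345 0.2945 0.23  ] z0 [0.8487 0.3169 0.    ] [0.9252 0.2687 0.    ]
NL [0.74450541 0.54229134 0.22379667] 0.001192373556730999 top z.23 [0.741  0.5401 0.23  ] z0 [0.8563 0.6008 0.    ] [1.0409 0.5114 0.    ]
NR [0.67486271 0.40255576 0.21898244] 0.00428158654793938 top z.23 [0.6713 0.4025 0.23  ] z0 [0.7757 0.4418 0.    ] [0.9419 0.3337 0.    ]
FR [0.88895043 0.2789982  0.21943466] 0.001156189967961327 top z.23 [0.883  0.2786 0.23  ] z0 [1.0204 0.2986 0.    ] [1.2144 0.1791 0.    ]
botNL [ 0.74886496  0.54324597 -0.00818155] 0.0012749007049353094 top z.23 [0.6446 0.4882 0.23  ] z0 [0.7449 0.5408 0.    ] [0.7409 0.5446 0.    ]
botNR [0.67643227 0.39549662 0.00377025] 0.0033395620093450737 top z.23 [0.5857 0.3617 0.23  ] z0 [0.6768 0.3946 0.    ] [0.6815 0.3957 0.    ]
handle hookend (array([ 0.49949166, -0.15130703,  0.06414719]), np.float64(0.000279556317523828)) near 
[... 4390 characters left out ...]
  68  69  67  69  69  71  69  69  68  67  70  67  68
 46  51  59  55  44  36  34  35  35  39  63  69  69  68  69  69  69  70  69  70  69  67  68  71  69  69  70
 46  55  56  53  43  35  34  32  33  51  63  71  69  69  68  68  67  70  68  68  68  68  69  70  70  66  66
 47  55  57  49  42  34  37  31  39  60  70  70  67  69  68  67  68  69  71  67  69  69  68  68  69  68  69
 50  57  58  48  38  31  33  36  43  63  71  67  70  68  69  69  70  69  69  69  68  70  67  68  69  70  68
 55  55  51  42  35  37  33  35  51  64  69  69  69  68  70  69  68  70  69  67  69  69  69  68  69  69  68
 53  57  50  40  29  37  35  36  54  69  68  68  67  69  69  69  66  66  68  67  70  65  69  65  69  67  67
```

Run:
```python
from h import *
import pickle
S,T=pickle.load(open("c0.pkl","rb"))
for z in(.066,.070,.074): print("handle c",z,onz(S,(320.18,183.15),z).round(4),onz(T,(312.2,221.6),z).round(4))
s=lambda x,y:((x+.5)/3.6-.5+60,(y+.5)/3.6-.5+115)
t=lambda x,y:((x-400+.5)/3.6-.5+85,(y+.5)/3.6-.5+105)
# knob head from printed patches: dark centroid
def dark(c,roi,th,lo=0):
    x0,y0,x1,y1=roi; g=c["img"][y0:y1,x0:x1].max(2).astype(float); w=np.clip(th-g,0,None); ys,xs=np.mgrid[y0:y1,x0:x1]
    return (w*xs).sum()/w.sum(),(w*ys).sum()/w.sum()
hs=dark(S,(150,166,153,175),150); ht=dark(T,(170,155,175,162),60)
print("head",hs,ht,onz(S,hs,.112).round(4),onz(T,ht,.112).round(4),tri(S,hs,T,ht))
# edges subpixel
def edge(c,a,b,n=25,h=4):
    g=c["img"].mean(2).astype(np.float32); a,b=np.array(a),np.array(b); u=(b-a)/np.linalg.norm(b-a); v=np.array([-u[1],u[0]]); P=[]
    for k in np.linspace(.08,.92,n):
        q=a+(b-a)*k; o=np.arange(-h,h+.01,.25); pts=(q+o[:,None]*v).astype(np.float32)
        pr=cv2.remap(g,pts[:,0][None],pts[:,1][None],cv2.INTER_LINEAR)[0]; d=np.abs(np.gradient(pr)); d[d<.5*d.max()]=0
        P.append(q+v*(d*o).sum()/d.sum())
    P=np.array(P,np.float32); l=cv2.fitLine(P,cv2.DIST_HUBER,0,.01,.01).ravel()
    return l
def inter(l,m):
    A=np.c_[l[:2],-m[:2]]; k=np.linalg.solve(A,m[2:]-l[2:]); return l[2:]+l[:2]*k[0]
L={}
for nm,c,f,E in(("S",S,s,dict(near=((8,241),(220,222)),bot=((85,441),(255,410)))),("T",T,t,dict(near=((413,242),(575,276)),right=((575,276),(603,205)),bot=((485,325),(610,347)),left=((413,242),(445,145))))):
    for k,(a,b) in E.items():
        l=edge(c,f(*a),f(*b)); L[nm+k]=l; z=0 if k=="bot" else .23
        p,q=onz(c,l[2:],z),onz(c,l[2:]+20*l[:2],z); d=q-p; print(nm,k,np.degrees(np.arctan2(d[1],d[0])).round(1),p.round(4))
print("T corner NR",onz(T,inter(L["Tnear"],L["Tright"]),.23).round(4),"NL",onz(T,inter(L["Tnear"],L["Tleft"]),.23).round(4))
print("panel foot",onz(T,(326*.64,256*.64),0).round(3),onz(S,(297*.64,285*.64),0).round(3))
for n,a,b,z in(("b100",(468,206),(503,243),.11),("b500",(501,160),(550,207),.177),("tape",(357,293),(373,289),.018)):
    print(n,onz(S,np.array(a)*.64,z).round(3),onz(T,np.array(b)*.64,z).round(3))
```

```text
handle c 0.066 [ 0.4368 -0.1493  0.066 ] [ 0.4391 -0.1523  0.066 ]
handle c 0.07 [ 0.4336 -0.146   0.07  ] [ 0.4381 -0.1516  0.07  ]
handle c 0.074 [ 0.4304 -0.1428  0.074 ] [ 0.437  -0.1508  0.074 ]
head (np.float64(150.99175824175825), np.float64(170.66679748822605)) (np.float64(171.55211267605634), np.float64(158.51267605633802)) [0.7714 0.2788 0.112 ] [0.7775 0.2757 0.112 ] (array([0.78095948, 0.27600559, 0.10431507]), np.float64(0.0008351760634362173))
S near -117.4 [0.6954 0.4696 0.23  ]
S bot -117.9 [0.7031 0.4779 0.    ]
T near -117.1 [0.7105 0.4797 0.23  ]
T right -31.7 [0.6992 0.3872 0.23  ]
T bot -117.5 [ 0.7122  0.4816 -0.    ]
T left -27.0 [0.7943 0.5194 0.23  ]
T corner NR [0.6718 0.4041 0.23  ] NL [0.744  0.5449 0.23  ]
panel foot [0.775 0.152 0.   ] [0.764 0.153 0.   ]
b100 [ 0.65  -0.238  0.11 ] [ 0.656 -0.248  0.11 ]
b500 [ 0.672 -0.351  0.177] [ 0.687 -0.359  0.177]
tape [0.644 0.072 0.018] [0.656 0.062 0.018]
```

step_arm([
  [[0, 0, -0.18, 0.022, -0.02, 0.003, 100], [0, 0, -0.36, 0.044, -0.041, 0.006, 100], [0, 0, -0.54, 0.066, -0.061, 0.009, 100], [0, 0, -0.72, 0.088, -0.081, 0.011, 100], [0, 0, -0.9, 0.11, -0.101, 0.014, 100], [0, 0, -1.08, 0.132, -0.122, 0.017, 100], [0, 0, -1.26, 0.154, -0.142, 0.02, 100], [0, 0, -1.44, 0.176, -0.162, 0.023, 100], [0, 0, -1.62, 0.198, -0.183, 0.025, 100], [0, 0, -1.8, 0.22, -0.203, 0.028, 100], [0, 0, -1.98, 0.242, -0.223, 0.031, 100], [0, 0, -2.16, 0.264, -0.243, 0.034, 100], [0, 0, -2.34, 0.286, -0.264, 0.037, 100], [0, 0, -2.52, 0.308, -0.284, 0.04, 100], [0, 0, -2.7, 0.33, -0.304, 0.043, 100], [0, 0, -2.782, 0.351, -0.325, 0.045, 100], [0, 0, -2.782, 0.351, -0.325, 0.045, 100], [0, 0, -2.782, 0.351, -0.325, 0.045, 100]],
])

```text
time: 2.95
ee_pos: [0.4367, -0.1501, 0.1996]
eef_rot: [-0.008, 1.0, -0.0, -0.0]
ft_force: [-0.6, -0.1, 0.5]
width: 0.0874
grip_force: 0.0
```

Run:
```python
from h import *
import pickle
s=readout.read_state(); print(s["time"],s["ee_pos"],s["eef_rot"],R.from_quat(s["eef_rot"]).as_euler("ZYX",True),s["joint_positions"].round(2))
S,T=mean("scene",3),mean("top",3); pickle.dump((S,T,s),open("c1.pkl","wb"))
P=s["ee_pos"]; M=R.from_quat(s["eef_rot"]).as_matrix()
pts=[P+M@np.array([0,y,z]) for y in(-.0435,.0435) for z in(.022,)]+[P]
ims=[]
for c in(S,T):
    uv=proj(c,pts); print(uv.round(1)); cx,cy=uv[2].astype(int); x0,y0=cx-45,cy-50
    im=cv2.resize(c["img"][y0:y0+110,x0:x0+88,::-1],None,fx=4.5,fy=4.5,interpolation=cv2.INTER_CUBIC)
    for u in uv: cv2.drawMarker(im,tuple(int(v) for v in ((u-[x0,y0]+.5)*4.5)),(0,255,255),cv2.MARKER_CROSS,9,1)
    ims.append(im); print(x0,y0)
cv2.imwrite("pics/g1.png",np.hstack(ims))
```

```text
2.95 [ 0.43668831 -0.15014585  0.19957077] [-7.64170898e-03  9.99970785e-01 -1.74932985e-04 -5.93517449e-05] [-1.79124317e+02 -6.95419480e-03 -1.79980007e+02] [ 0.85  0.04 -0.62  1.91  0.03  1.2   1.8 ]
[[333.4 150.5]
 [312.5 161.3]
 [323.6 150.1]]
278 100
[[327.8 209.2]
 [302.5 215.9]
 [315.9 210.4]]
270 160
```

View pics/g1.png

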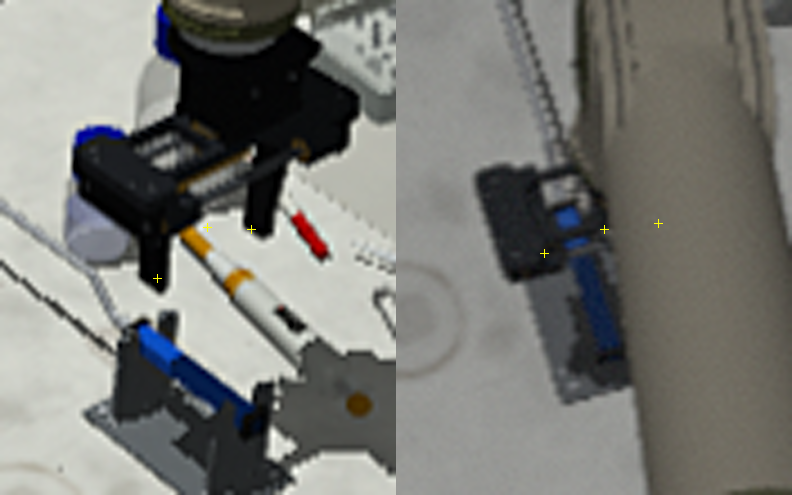

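Scene crop (left) shows the fingertips about 1 px below the predicted marks. The jaw straddles the handle line, with the handle at (200,375). Descend and close gently.

step_arm([
  [[0, 0, 0, 0, 0, 0.04, 100], [0, 0, 0, 0, 0, 0.08, 100], [0, 0, 0, 0, 0, 0.11, 100], [0, 0, 0, 0, 0, 0.127, 100], [0, 0, 0, 0, 0, 0.127, 60], [0, 0, 0, 0, 0, 0.127, 30], [0, 0, 0, 0, 0, 0.127, 10], [0, 0, 0, 0, 0, 0.127, 10], [0, 0, 0, 0, 0, 0.127, 10]],
], squeeze=4)

```text
time: 4.38
ee_pos: [0.4369, -0.1499, 0.0729]
eef_rot: [-0.009, 1.0, -0.0, 0.0]
ft_force: [1.2, -0.1, 0.3]
width: 0.0451
grip_force: 0.0
```

step_arm([
  [[0, 0, 0, 0, 0, 0, 10], [0, 0, 0, 0, 0, 0, 10], [0, 0, 0, 0, 0, 0, 10], [0, 0, 0, 0, 0, 0, 10], [0, 0, 0, 0, 0, 0, 10], [0, 0, 0, 0, 0, 0, 10]],
])

```text
time: 5.12
ee_pos: [0.4368, -0.1498, 0.0725]
eef_rot: [-0.009, 1.0, -0.0, -0.0]
ft_force: [-0.2, -0.2, 0.0]
width: 0.0161
grip_force: 4.0
```

step_arm([
  [[0, 0, 0, 0, 0, 0, 0], [0, 0, 0, 0, 0, 0, 0], [0, 0, 0, 0, 0, 0, 0], [0, 0, 0, 0, 0, -0.005, 0], [0, 0, 0, 0, 0, -0.012, 0], [0, 0, 0, 0, 0, -0.025, 0], [0, 0, 0, 0, 0, -0.045, 0], [0, 0, 0, 0, 0, -0.07, 0], [0, 0, 0, 0, 0, -0.1, 0], [0, 0, 0, 0, 0, -0.125, 0], [0, 0, 0, 0, 0, -0.14, 0], [0, 0, 0, 0, 0, -0.14, 0]],
], squeeze=60)

```text
time: 6.62
ee_pos: [0.4372, -0.15, 0.2135]
eef_rot: [-0.009, 1.0, -0.001, 0.001]
ft_force: [-0.1, 0.7, -2.7]
width: 0.015
grip_force: 60.0
```

Run:
```python
from h import *
import pickle
s=readout.read_state(); print(s["time"],s["ee_pos"],R.from_quat(s["eef_rot"]).as_euler("ZYX",True),s["joint_positions"].round(2),s["ft_force"],s["torque"],s["width"],s["grip_force"])
S,T=mean("scene",3),mean("top",3); pickle.dump((S,T,s),open("c2.pkl","wb"))
P=s["ee_pos"]; M=R.from_quat(s["eef_rot"]).as_matrix()
pts=[P+M@np.array(q) for q in([-.3,0,.003],[-.3,0,.026],[-.3,0,-.021],[-.065,0,.003],[.065,0,.003])]
ims=[]
for c in(S,T):
    uv=proj(c,pts); x0,y0=(uv.mean(0)-[44,55]).astype(int)
    im=cv2.resize(c["img"][y0:y0+110,x0:x0+88,::-1],None,fx=4.5,fy=4.5,interpolation=cv2.INTER_CUBIC)
    for u in uv: cv2.drawMarker(im,tuple(int(v) for v in ((u-[x0,y0]+.5)*4.5)),(0,0,255),cv2.MARKER_CROSS,9,1)
    ims.append(im); print(x0,y0)
cv2.imwrite("pics/g2.png",np.hstack(ims))
```

```text
6.625 [ 0.43720352 -0.14997026  0.21348427] [-1.79019624e+02  9.43597271e-02 -1.79934859e+02] [ 0.86  0.03 -0.63  1.89  0.02  1.23  1.81] [-0.05545652  0.74811002 -2.70058587] [ 0.13194186 -0.12206204 -0.02971556] 0.01503514762207665 59.99964142218232
243 67
256 106
```

View pics/g2.png

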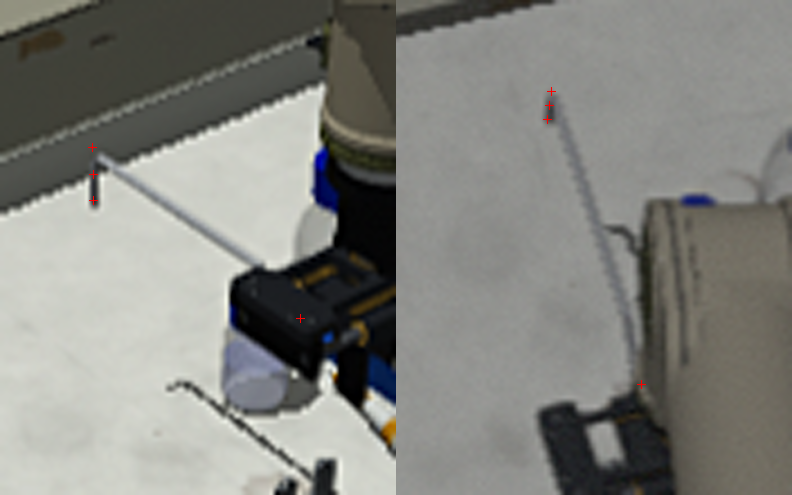

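Both views show the rod held straight: the prong end is within 1 px of prediction, at scene (94,206) and top (548,122). Next I'll carry it round the shelf panel to above the knob.

step_arm([
  [[0, 0, 0.01, 0.001, 0.02, 0, 0], [0, 0, 0.03, 0.003, 0.05, 0, 0], [0, 0, 0.05, 0.005, 0.085, 0, 0], [0, 0, 0.08, 0.007, 0.12, 0, 0], [0, 0, 0.1, 0.01, 0.15, 0, 0], [0, 0, 0.12, 0.014, 0.18, 0, 0], [0, 0, 0.14, 0.018, 0.21, 0, 0], [0, 0, 0.16, 0.022, 0.24, 0, 0], [0, 0, 0.19, 0.026, 0.265, 0, 0], [0, 0, 0.21, 0.03, 0.295, 0, 0], [0, 0, 0.22, 0.032, 0.32, 0, 0], [0, 0, 0.24, 0.027, 0.345, 0, 0], [0, 0, 0.26, 0.022, 0.37, 0, 0], [0, 0, 0.286, 0.016, 0.395, 0, 0], [0, 0, 0.286, 0.01, 0.42, 0, 0], [0, 0, 0.286, -0.01, 0.44, 0, 0], [0, 0, 0.286, -0.032, 0.46, 0, 0], [0, 0, 0.286, -0.055, 0.482, 0, 0], [0, 0, 0.286, -0.075, 0.502, 0, 0], [0, 0, 0.286, -0.084, 0.512, 0, 0]],
])

```text
time: 9.43
ee_pos: [0.5123, 0.3643, 0.2114]
eef_rot: [0.134, 0.991, -0.0, -0.001]
ft_force: [0.3, -0.0, -1.7]
width: 0.015
grip_force: 60.0
```

step_arm([
  [[0, 0, 0, 0, 0, 0, 0], [0, 0, 0, 0, 0, 0, 0]],
])

```text
time: 9.68
ee_pos: [0.5115, 0.363, 0.2125]
eef_rot: [0.134, 0.991, -0.0, 0.0]
ft_force: [-0.3, 0.2, -2.2]
width: 0.0154
grip_force: 60.0
```

```bash
cat > look.py <<'E'
from h import *
import pickle,sys
s=readout.read_state(); print(s["time"],s["ee_pos"],R.from_quat(s["eef_rot"]).as_euler("ZYX",True),s["joint_positions"].round(2),s["ft_force"].round(2),s["torque"].round(2),s["width"])
S,T=mean("scene",3),mean("top",3); pickle.dump((S,T,s),open(sys.argv[1]+".pkl","wb"))
P=s["ee_pos"]; M=R.from_quat(s["eef_rot"]).as_matrix()
pts=[P+M@np.array(q) for q in([-.3,0,.003],[-.3,0,.026],[-.3,0,-.021])]
ims=[]
for c in(S,T):
    uv=proj(c,pts); x0,y0=(uv.mean(0)-[30,38]).astype(int)
    im=cv2.resize(c["img"][y0:y0+90,x0:x0+66,::-1],None,fx=6,fy=6,interpolation=cv2.INTER_CUBIC)
    for u in uv: cv2.drawMarker(im,tuple(int(v) for v in ((u-[x0,y0]+.5)*6)),(0,0,255),cv2.MARKER_CROSS,9,1)
    ims.append(im); print(x0,y0)
cv2.imwrite(f"pics/{sys.argv[1]}.png",np.hstack(ims))
E
python3 look.py c3
```

```text
9.675 [0.511526   0.36304155 0.21252498] [ 1.64604577e+02  6.45930257e-03 -1.79967158e+02] [ 0.02  0.54 -0.99  1.46  0.46  1.39  0.31] [-0.3   0.24 -2.24] [ 0.06 -0.08  0.01] 0.015386301506246374
110 104
133 103
```

View pics/c3.png

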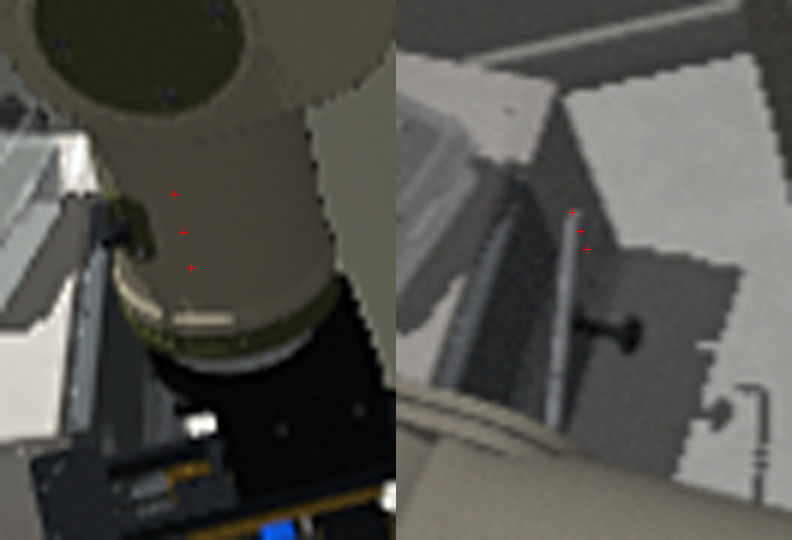

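Top crop: the hook is at (587,249), on the far side of the knob head (628,335), about 16 mm past the neck and between head and door. Scene is blocked by the arm. Lowering.

step_arm([
  [[0, 0, 0, 0, 0, 0.02, 0], [0, 0, 0, 0, 0, 0.045, 0], [0, 0, 0, 0, 0, 0.065, 0], [0, 0, 0, 0, 0, 0.075, 0], [0, 0, 0, 0, 0, 0.082, 0], [0, 0, 0, 0, 0, 0.09, 0], [0, 0, 0, 0, 0, 0.098, 0], [0, 0, 0, 0, 0, 0.098, 0]],
])

```text
time: 10.98
ee_pos: [0.5118, 0.3633, 0.114]
eef_rot: [0.134, 0.991, -0.0, -0.0]
ft_force: [0.4, 0.7, -2.0]
width: 0.0155
grip_force: 60.0
```

```bash
python3 look.py c4
```

```text
10.975 [0.5117926  0.36333916 0.11397017] [ 1.64598875e+02 -2.29831962e-02 -1.79961537e+02] [-0.    0.63 -0.94  1.56  0.53  1.23  0.26] [ 0.38  0.7  -2.05] [ 0.05 -0.06 -0.01] 0.015488064144877536
115 128
138 115
```

View pics/c4.png

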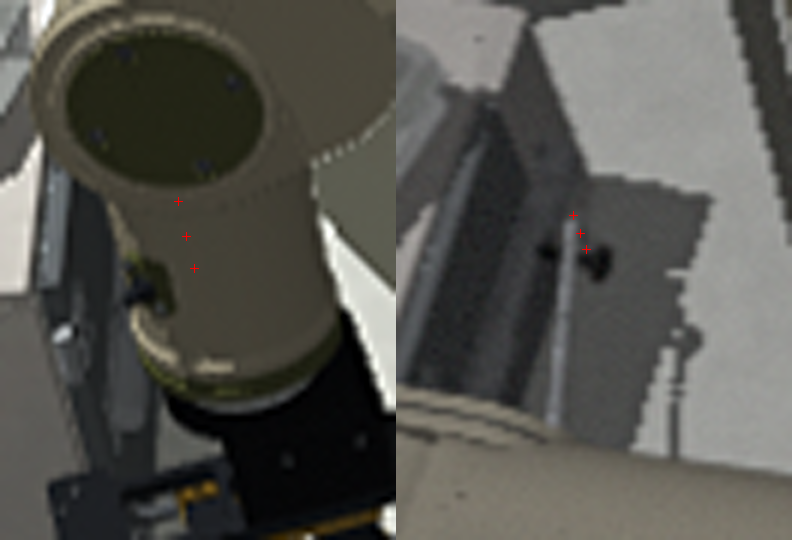

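Top crop: the shaft passes over the knob, the prong (~(587,249)) is between root (545,250) and head (600,262), just beyond the neck. Drawing along the bolt.

step_arm([
  [[0, 0, 0, 0.002, 0.0004, 0, 0], [0, 0, 0, 0.004, 0.0008, 0, 0], [0, 0, 0, 0.006, 0.0013, 0, 0], [0, 0, 0, 0.008, 0.0017, 0, 0], [0, 0, 0, 0.01, 0.0021, 0, 0], [0, 0, 0, 0.012, 0.0025, 0, 0], [0, 0, 0, 0.014, 0.003, 0, 0], [0, 0, 0, 0.016, 0.0034, 0, 0], [0, 0, 0, 0.016, 0.0034, 0, 0]],
])

```text
time: 12.4
ee_pos: [0.4993, 0.3702, 0.1148]
eef_rot: [0.135, 0.991, -0.0, 0.001]
ft_force: [6.1, -2.3, -1.7]
width: 0.0153
grip_force: 60.0
```

```bash
cat > f.py <<'E'
from h import *
s=readout.read_state(); e=s["ee_pos"]; f=s["ft_force"]-np.array([.2,.45,-2.1])
a=np.radians(-27.4); x=np.array([np.cos(a),np.sin(a),0]); y=np.array([-x[1],x[0],0])
print(s["time"],e.round(4),"rodyaw",(R.from_quat(s["eef_rot"]).as_euler("ZYX",True)[0]-180).round(2),"f",f.round(2),"|f|",np.linalg.norm(f).round(2),"fx,fy store",(f@x).round(2),(f@y).round(2),"torque",s["torque"].round(2),s["width"].round(4))
E
python3 f.py
```

```text
Traceback (most recent call last):
  File "f.py", line 4, in <module>
    print(s["time"],e.round(4),"rodyaw",(R.from_quat(s["eef_rot"]).as_euler("ZYX",True)[0]-180).round(2),"f",f.round(2),"|f|",np.linalg.norm(f).round(2),"fx,fy store",(f@x).round(2),(f@y).round(2),"torque",s["torque"].round(2),s["width"].round(4))
                                                                                                                                                                                                                                   ^^^^^^^^^^^^^^^^
AttributeError: 'float' object has no attribute 'round'
```

```bash
sed -i 's/,s\["width"\].round(4))/)/' f.py; python3 f.py
```

```text
12.4 [0.4993 0.3702 0.1148] rodyaw -15.5 f [ 5.92 -2.74  0.43] |f| 6.53 fx,fy store 6.51 0.29 torque [-0.22 -1.45  0.03]
```

step_arm([
  [[0, 0, 0, 0.002, 0.0004, 0, 0], [0, 0, 0, 0.004, 0.0008, 0, 0], [0, 0, 0, 0.006, 0.0013, 0, 0], [0, 0, 0, 0.008, 0.0017, 0, 0], [0, 0, 0, 0.01, 0.0021, 0, 0], [0, 0, 0, 0.012, 0.0025, 0, 0], [0, 0, 0, 0.012, 0.0025, 0, 0]],
])

```text
time: 13.28
ee_pos: [0.4889, 0.3756, 0.1149]
eef_rot: [0.135, 0.991, -0.0, 0.002]
ft_force: [7.1, -1.8, -3.1]
width: 0.015
grip_force: 60.0
```

```bash
python3 f.py
```

```text
13.275 [0.4889 0.3756 0.1149] rodyaw -15.53 f [ 6.86 -2.28 -0.96] |f| 7.29 fx,fy store 7.13 1.13 torque [-0.28 -1.69 -0.  ]
```

step_arm([
  [[0, 0, 0, 0.002, 0.0004, 0, 0], [0, 0, 0, 0.004, 0.0008, 0, 0], [0, 0, 0, 0.006, 0.0013, 0, 0], [0, 0, 0, 0.006, 0.0013, 0, 0]],
])

```text
time: 13.78
ee_pos: [0.4836, 0.3783, 0.1149]
eef_rot: [0.135, 0.991, -0.0, 0.002]
ft_force: [8.2, -3.0, -1.9]
width: 0.0151
grip_force: 60.0
```

```bash
python3 f.py;  python3 look.py c5
```

```text
13.775 [0.4836 0.3783 0.1149] rodyaw -15.55 f [ 7.96 -3.44  0.17] |f| 8.67 fx,fy store 8.65 0.61 torque [-0.42 -1.85 -0.04]
13.775 [0.48359061 0.37833402 0.11490952] [164.45485777   0.21187504 179.98263682] [-0.03  0.6  -0.96  1.6   0.52  1.21  0.21] [ 8.16 -2.99 -1.93] [-0.42 -1.85 -0.04] 0.015057544739814684
115 134
135 122
```

View pics/c5.png

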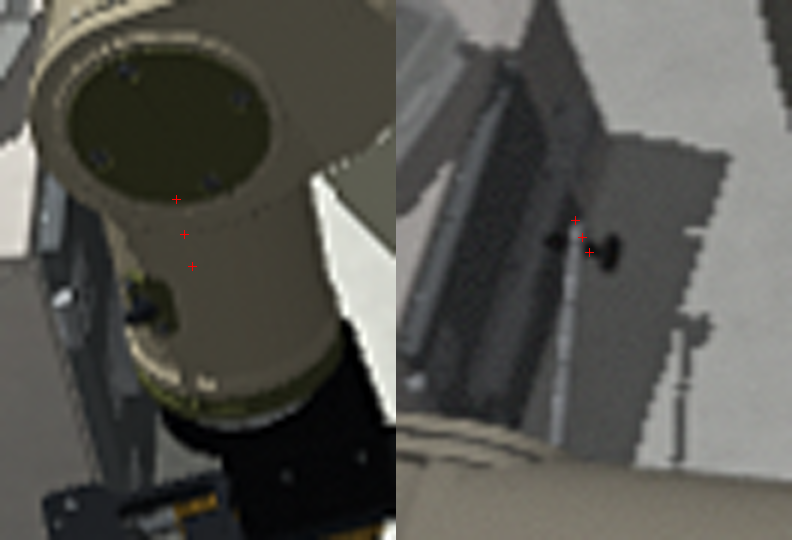

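The hook has the neck: in the top crop the head at (610,253) has moved about 17 mm since the start. Continue toward the stop.

step_arm([
  [[0, 0, 0, 0.002, 0.0004, 0, 0], [0, 0, 0, 0.004, 0.0008, 0, 0], [0, 0, 0, 0.006, 0.0013, 0, 0], [0, 0, 0, 0.0075, 0.0016, 0, 0], [0, 0, 0, 0.0075, 0.0016, 0, 0]],
])

```text
time: 14.7
ee_pos: [0.4772, 0.3815, 0.1149]
eef_rot: [0.136, 0.991, -0.0, 0.002]
ft_force: [8.8, -3.8, -1.6]
width: 0.0153
grip_force: 60.0
```

```bash
python3 f.py
```

```text
14.7 [0.4772 0.3815 0.1149] rodyaw -15.59 f [ 8.63 -4.3   0.54] |f| 9.66 fx,fy store 9.64 0.16 torque [-0.61 -1.99 -0.22]
```

step_arm([
  [[0, 0, 0, 0.001, 0.0002, 0, 0], [0, 0, 0, 0.001, 0.0002, 0, 0]],
])

```text
time: 14.95
ee_pos: [0.4765, 0.3817, 0.1148]
eef_rot: [0.136, 0.991, -0.0, 0.002]
ft_force: [9.7, -3.0, -1.9]
width: 0.0153
grip_force: 60.1
```

```bash
python3 f.py
```

```text
14.95 [0.4765 0.3817 0.1148] rodyaw -15.61 f [ 9.49 -3.43  0.23] |f| 10.09 fx,fy store 10.0 1.32 torque [-0.71 -2.14 -0.31]
```

step_arm([
  [[0, 0, 0, 0.001, 0.0002, 0, 0], [0, 0, 0, 0.001, 0.0002, 0, 0]],
])

```text
time: 15.2
ee_pos: [0.4758, 0.382, 0.1148]
eef_rot: [0.136, 0.991, -0.001, 0.002]
ft_force: [9.7, -4.6, -2.9]
width: 0.0152
grip_force: 60.2
```

```bash
python3 f.py
```

```text
15.2 [0.4758 0.382  0.1148] rodyaw -15.64 f [ 9.48 -5.02 -0.78] |f| 10.76 fx,fy store 10.73 -0.1 torque [-0.86 -2.21 -0.4 ]
```

step_arm([
  [[0, 0, 0, 0.001, 0.0002, 0, 0], [0, 0, 0, 0.001, 0.0002, 0, 0]],
])

```text
time: 15.45
ee_pos: [0.475, 0.3822, 0.1148]
eef_rot: [0.136, 0.991, -0.001, 0.002]
ft_force: [9.6, -4.9, -2.5]
width: 0.0151
grip_force: 60.3
```

```bash
python3 f.py
```

```text
15.45 [0.475  0.3822 0.1148] rodyaw -15.66 f [ 9.36 -5.33 -0.43] |f| 10.78 fx,fy store 10.76 -0.42 torque [-0.99 -2.26 -0.55]
```

step_arm([
  [[0, 0, 0, 0.001, 0.0002, 0, 0], [0, 0, 0, 0.001, 0.0002, 0, 0]],
])

```text
time: 15.7
ee_pos: [0.4742, 0.3825, 0.1147]
eef_rot: [0.136, 0.991, -0.001, 0.002]
ft_force: [10.1, -5.7, -2.1]
width: 0.0157
grip_force: 60.4
```

```bash
python3 f.py
```

```text
15.7 [0.4742 0.3825 0.1147] rodyaw -15.68 f [ 9.88 -6.17 -0.04] |f| 11.65 fx,fy store 11.61 -0.93 torque [-1.04 -2.34 -0.59]
```

step_arm([
  [[0, 0, 0, 0.001, 0.0002, 0, 0], [0, 0, 0, 0.001, 0.0002, 0, 0]],
])

```text
time: 15.95
ee_pos: [0.4735, 0.3827, 0.1147]
eef_rot: [0.137, 0.991, -0.001, 0.002]
ft_force: [9.7, -5.8, -2.4]
width: 0.0156
grip_force: 60.6
```

```bash
python3 f.py; python3 look.py c6
```

```text
15.95 [0.4735 0.3827 0.1147] rodyaw -15.7 f [ 9.52 -6.21 -0.34] |f| 11.37 fx,fy store 11.31 -1.13 torque [-1.17 -2.36 -0.69]
15.95 [0.47349661 0.38273113 0.11471242] [ 164.29703868    0.27986915 -179.93718014] [-0.04  0.59 -0.96  1.62  0.52  1.21  0.19] [ 9.72 -5.76 -2.44] [-1.17 -2.36 -0.69] 0.015576767080050957
115 136
135 125
```

View pics/c6.png

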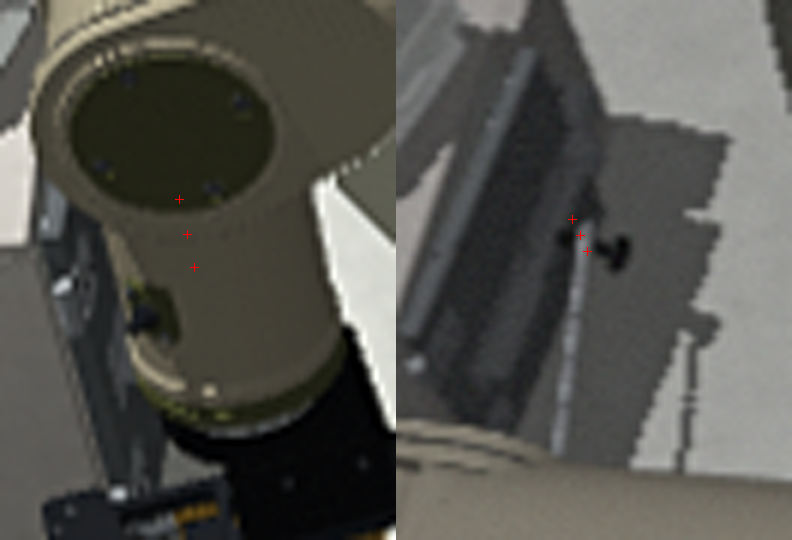

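Top crop: the prong end is now at (585,222), about 2 px outside the prediction, so the rod has yawed a little and slid toward the head. The head is at (618,252). I'll measure head travel and door angle from the top image.

Run:
```python
from h import *
import pickle
a=np.radians(-27.4); x=np.array([np.cos(a),np.sin(a),0]); y=np.array([-x[1],x[0],0])
H0=np.array([.6722,.3969,0])
for n in("c0","c4","c5","c6"):
    T=pickle.load(open(n+".pkl","rb"))[1]; g=T["img"].max(2)
    x0,y0,x1,y1=165,150,182,178
    m=(g[y0:y1,x0:x1]<27).astype(np.uint8)
    k,l,st,ce=cv2.connectedComponentsWithStats(m)
    o=[(st[i,4],ce[i]+[x0,y0]) for i in range(1,k) if st[i,4]>5]
    for A,c in o:
        p=onz(T,c,.112); print(n,A,c.round(2),p.round(4),"store xy",((p-H0)@x).round(4),((p-H0)@y).round(4))
```

```text
c0 18 [169.33 158.28] [0.7804 0.2832 0.112 ] store xy 0.1484 -0.0511
c4 10 [171.  158.6] [0.7777 0.2777 0.112 ] store xy 0.1485 -0.0573
c5 9 [170.44 163.78] [0.7583 0.2834 0.112 ] store xy 0.1287 -0.0611
c6 13 [171.08 166.62] [0.7469 0.2833 0.112 ] store xy 0.1186 -0.0665
```

The head has drawn back fully and the door has already started opening, by about 4-5°. Now I'll plan the swing as a rigid turn of the rod about the hinge, in small chunks with force checks.

```bash
cat > sw.py <<'E'
from h import *
import sys,json
# sw.py Cx Cy yaw(tool,deg) Hx Hy dAlpha n pull_mm door_yaw  -> rows; prints next C
Cx,Cy,yaw,Hx,Hy,da,n,pull,dy=map(float,sys.argv[1:]); C=np.array([Cx,Cy]);H=np.array([Hx,Hy]);n=int(n)
def rot(d): d=np.radians(d);return np.array([[np.cos(d),-np.sin(d)],[np.sin(d),np.cos(d)]])
w=np.radians(yaw); A=np.array([[np.cos(w),np.sin(w)],[np.sin(w),-np.cos(w)]])
for k in range(1,n+1):
    f=k/n; u=rot(dy-da*f)[:,0]; P=H+rot(-da*f)@(C-H)-u*pull*f/1000; print([0,0,round(np.radians(da*f),3),*(A@(P-C)).round(4).tolist(),0,0])
print("next C",P.round(4),"yaw",yaw-da,"door",dy-da)
E
python3 sw.py .4696 .3851 164.6 .6722 .3969 8 8 0 -32
```

```text
[0, 0, np.float64(0.017), 0.0011, 0.0034, 0, 0]
[0, 0, np.float64(0.035), 0.0022, 0.0067, 0, 0]
[0, 0, np.float64(0.052), 0.0031, 0.0101, 0, 0]
[0, 0, np.float64(0.07), 0.0041, 0.0136, 0, 0]
[0, 0, np.float64(0.087), 0.0049, 0.017, 0, 0]
[0, 0, np.float64(0.105), 0.0058, 0.0204, 0, 0]
[0, 0, np.float64(0.122), 0.0065, 0.0239, 0, 0]
[0, 0, np.float64(0.14), 0.0072, 0.0274, 0, 0]
next C [0.4699 0.4134] yaw 156.6 door -40.0
```

step_arm([
  [[0, 0, 0.017, 0.0011, 0.0034, 0, 0], [0, 0, 0.035, 0.0022, 0.0067, 0, 0], [0, 0, 0.052, 0.0031, 0.0101, 0, 0], [0, 0, 0.07, 0.0041, 0.0136, 0, 0], [0, 0, 0.087, 0.0049, 0.017, 0, 0], [0, 0, 0.105, 0.0058, 0.0204, 0, 0], [0, 0, 0.122, 0.0065, 0.0239, 0, 0], [0, 0, 0.14, 0.0072, 0.0274, 0, 0]],
])

```text
time: 17.25
ee_pos: [0.4741, 0.4106, 0.1144]
eef_rot: [0.206, 0.979, -0.001, 0.002]
ft_force: [10.7, -6.9, -2.5]
width: 0.0154
grip_force: 60.5
```

```bash
cat > fd.py <<'E'
from h import *
import sys
s=readout.read_state(); f=s["ft_force"]-np.array([.2,.45,-2.1]); e=s["ee_pos"]
T=mean("top",2); g=T["img"].max(2)
yw=R.from_quat(s["eef_rot"]).as_euler("ZYX",False)[0]; H0=np.array([.6722,.3969])
hook=e[:2]-.3*np.array([np.cos(yw),np.sin(yw)])
u=proj(T,[[*hook,.112]])[0]; x0,y0=(u-[10,12]).astype(int)
m=(g[y0:y0+25,x0:x0+22]<27).astype(np.uint8); k,l,st,ce=cv2.connectedComponentsWithStats(m)
for i in range(1,k):
    if st[i,4]>4:
        p=onz(T,ce[i]+[x0,y0],.112)[:2]-H0; print("dark",st[i,4],p.round(4),"rad",np.linalg.norm(p).round(4),"door yaw",(np.degrees(np.arctan2(p[1],p[0]))+np.degrees(np.arctan2(.0575,.1225))).round(1))
d=np.radians(float(sys.argv[1])); x=np.array([np.cos(d),np.sin(d),0]); y=np.array([-x[1],x[0],0])
print(s["time"],e.round(4),"hook",hook.round(4),"rodyaw",round(np.degrees(yw)-180,1),"|f|",np.linalg.norm(f).round(2),"fx,fy door",(f@x).round(2),(f@y).round(2),"fz",f[2].round(2),"tq",s["torque"].round(2),"j",s["joint_positions"].round(2))
E
python3 fd.py -40; python3 sw.py .4699 .4134 156.6 .6722 .3969 8 8 0 -40
```

```text
dark 9 [ 0.0567 -0.1247] rad 0.1369 door yaw -40.4
17.25 [0.4741 0.4106 0.1144] hook [0.7486 0.2896] rodyaw -23.8 |f| 12.84 fx,fy door 12.79 1.07 fz -0.41 tq [-1.5  -2.35 -0.65] j [-0.12  0.62 -0.92  1.57  0.52  1.22  0.02]
[0, 0, np.float64(0.017), 0.0011, 0.0034, 0, 0]
[0, 0, np.float64(0.035), 0.0022, 0.0067, 0, 0]
[0, 0, np.float64(0.052), 0.0031, 0.0101, 0, 0]
[0, 0, np.float64(0.07), 0.0041, 0.0136, 0, 0]
[0, 0, np.float64(0.087), 0.005, 0.017, 0, 0]
[0, 0, np.float64(0.105), 0.0058, 0.0204, 0, 0]
[0, 0, np.float64(0.122), 0.0065, 0.0239, 0, 0]
[0, 0, np.float64(0.14), 0.0072, 0.0274, 0, 0]
next C [0.4742 0.4414] yaw 148.6 door -48.0
```

```bash
python3 sw.py .4699 .4134 156.6 .6722 .3969 12 12 0 -40
```

```text
[0, 0, np.float64(0.017), 0.0011, 0.0034, 0, 0]
[0, 0, np.float64(0.035), 0.0022, 0.0067, 0, 0]
[0, 0, np.float64(0.052), 0.0031, 0.0101, 0, 0]
[0, 0, np.float64(0.07), 0.0041, 0.0136, 0, 0]
[0, 0, np.float64(0.087), 0.005, 0.017, 0, 0]
[0, 0, np.float64(0.105), 0.0058, 0.0204, 0, 0]
[0, 0, np.float64(0.122), 0.0065, 0.0239, 0, 0]
[0, 0, np.float64(0.14), 0.0072, 0.0274, 0, 0]
[0, 0, np.float64(0.157), 0.0078, 0.0309, 0, 0]
[0, 0, np.float64(0.175), 0.0084, 0.0344, 0, 0]
[0, 0, np.float64(0.192), 0.0089, 0.0379, 0, 0]
[0, 0, np.float64(0.209), 0.0094, 0.0414, 0, 0]
next C [0.4778 0.4551] yaw 144.6 door -52.0
```

step_arm([
  [[0, 0, 0.017, 0.0011, 0.0034, 0, 0], [0, 0, 0.035, 0.0022, 0.0067, 0, 0], [0, 0, 0.052, 0.0031, 0.0101, 0, 0], [0, 0, 0.07, 0.0041, 0.0136, 0, 0], [0, 0, 0.087, 0.005, 0.017, 0, 0], [0, 0, 0.105, 0.0058, 0.0204, 0, 0], [0, 0, 0.122, 0.0065, 0.0239, 0, 0], [0, 0, 0.14, 0.0072, 0.0274, 0, 0], [0, 0, 0.157, 0.0078, 0.0309, 0, 0], [0, 0, 0.175, 0.0084, 0.0344, 0, 0], [0, 0, 0.192, 0.0089, 0.0379, 0, 0], [0, 0, 0.209, 0.0094, 0.0414, 0, 0]],
])

```text
time: 18.85
ee_pos: [0.4818, 0.4516, 0.114]
eef_rot: [0.307, 0.952, -0.002, 0.002]
ft_force: [8.5, -9.4, -2.1]
width: 0.0151
grip_force: 60.5
```

```bash
python3 fd.py -52; python3 sw.py .4778 .4551 144.6 .6722 .3969 12 12 0 -52|tail -2
```

```text
dark 9 [ 0.0295 -0.1329] rad 0.1362 door yaw -52.3
18.85 [0.4818 0.4516 0.114 ] hook [0.7253 0.2763] rodyaw -35.8 |f| 12.9 fx,fy door 12.89 0.51 fz 0.05 tq [-1.98 -2.   -0.69] j [-0.23  0.66 -0.86  1.47  0.52  1.25 -0.2 ]
[0, 0, np.float64(0.209), 0.0094, 0.0414, 0, 0]
next C [0.4941 0.4942] yaw 132.6 door -64.0
```

```bash
python3 sw.py .4778 .4551 144.6 .6722 .3969 19 19 0 -52|tail -8
```

```text
[0, 0, np.float64(0.227), 0.0097, 0.0449, 0, 0]
[0, 0, np.float64(0.244), 0.0101, 0.0484, 0, 0]
[0, 0, np.float64(0.262), 0.0103, 0.052, 0, 0]
[0, 0, np.float64(0.279), 0.0105, 0.0555, 0, 0]
[0, 0, np.float64(0.297), 0.0107, 0.059, 0, 0]
[0, 0, np.float64(0.314), 0.0107, 0.0626, 0, 0]
[0, 0, np.float64(0.332), 0.0107, 0.0661, 0, 0]
next C [0.5073 0.5152] yaw 125.6 door -71.0
```

step_arm([
  [[0, 0, 0.017, 0.0011, 0.0034, 0, 0], [0, 0, 0.035, 0.0022, 0.0067, 0, 0], [0, 0, 0.052, 0.0031, 0.0101, 0, 0], [0, 0, 0.07, 0.0041, 0.0136, 0, 0], [0, 0, 0.087, 0.005, 0.017, 0, 0], [0, 0, 0.105, 0.0058, 0.0204, 0, 0], [0, 0, 0.122, 0.0065, 0.0239, 0, 0], [0, 0, 0.14, 0.0072, 0.0274, 0, 0], [0, 0, 0.157, 0.0078, 0.0309, 0, 0], [0, 0, 0.175, 0.0084, 0.0344, 0, 0], [0, 0, 0.192, 0.0089, 0.0379, 0, 0], [0, 0, 0.209, 0.0094, 0.0414, 0, 0], [0, 0, 0.227, 0.0097, 0.0449, 0, 0], [0, 0, 0.244, 0.0101, 0.0484, 0, 0], [0, 0, 0.262, 0.0103, 0.052, 0, 0], [0, 0, 0.279, 0.0105, 0.0555, 0, 0]],
])

```text
time: 20.95
ee_pos: [0.5051, 0.5021, 0.1134]
eef_rot: [0.436, 0.9, -0.003, 0.003]
ft_force: [6.8, -12.6, -2.0]
width: 0.0156
grip_force: 60.6
```

```bash
python3 fd.py -68; python3 sw.py .4778 .4551 144.6 .6722 .3969 16 16 0 -52|tail -1
```

```text
dark 15 [-0.004  -0.1357] rad 0.1358 door yaw -66.6
20.95 [0.5051 0.5021 0.1134] hook [0.6908 0.2666] rodyaw -51.7 |f| 14.61 fx,fy door 14.55 1.29 fz 0.05 tq [-2.58 -1.43 -0.77] j [-0.36  0.74 -0.78  1.31  0.52  1.3  -0.48]
next C [0.5014 0.5064] yaw 128.6 door -68.0
```

```bash
python3 sw.py .5014 .5064 128.6 .6722 .3969 14 14 -1.8 -68
```

```text
[0, 0, np.float64(0.017), 0.001, 0.0033, 0, 0]
[0, 0, np.float64(0.035), 0.0019, 0.0067, 0, 0]
[0, 0, np.float64(0.052), 0.0028, 0.01, 0, 0]
[0, 0, np.float64(0.07), 0.0036, 0.0134, 0, 0]
[0, 0, np.float64(0.087), 0.0044, 0.0168, 0, 0]
[0, 0, np.float64(0.105), 0.005, 0.0201, 0, 0]
[0, 0, np.float64(0.122), 0.0057, 0.0235, 0, 0]
[0, 0, np.float64(0.14), 0.0063, 0.0269, 0, 0]
[0, 0, np.float64(0.157), 0.0068, 0.0304, 0, 0]
[0, 0, np.float64(0.175), 0.0072, 0.0338, 0, 0]
[0, 0, np.float64(0.192), 0.0077, 0.0372, 0, 0]
[0, 0, np.float64(0.209), 0.008, 0.0406, 0, 0]
[0, 0, np.float64(0.227), 0.0083, 0.0441, 0, 0]
[0, 0, np.float64(0.244), 0.0085, 0.0475, 0, 0]
next C [0.5332 0.5427] yaw 114.6 door -82.0
```

step_arm([
  [[0, 0, 0.017, 0.0006, 0.0033, 0, 0], [0, 0, 0.035, 0.0013, 0.0067, 0, 0], [0, 0, 0.052, 0.0021, 0.01, 0, 0], [0, 0, 0.07, 0.0029, 0.0134, 0, 0], [0, 0, 0.087, 0.0037, 0.0168, 0, 0], [0, 0, 0.105, 0.0044, 0.0201, 0, 0], [0, 0, 0.122, 0.0051, 0.0235, 0, 0], [0, 0, 0.14, 0.0058, 0.0269, 0, 0], [0, 0, 0.157, 0.0064, 0.0304, 0, 0], [0, 0, 0.175, 0.0069, 0.0338, 0, 0], [0, 0, 0.192, 0.0075, 0.0372, 0, 0], [0, 0, 0.209, 0.0079, 0.0406, 0, 0], [0, 0, 0.227, 0.0083, 0.0441, 0, 0], [0, 0, 0.244, 0.0085, 0.0475, 0, 0]],
])

```text
time: 22.8
ee_pos: [0.5362, 0.5384, 0.1131]
eef_rot: [0.542, 0.84, -0.003, 0.003]
ft_force: [3.5, -13.0, -1.9]
width: 0.0156
grip_force: 60.5
```

```bash
python3 fd.py -81;python3 sw.py .5332 .5427 114.6 .6722 .3969 14 14 -1.8 -82
```

```text
dark 18 [-0.0334 -0.1314] rad 0.1355 door yaw -79.1
22.8 [0.5362 0.5384 0.1131] hook [0.6597 0.265 ] rodyaw -65.7 |f| 13.88 fx,fy door 13.83 1.15 fz 0.23 tq [-2.78 -0.79 -0.67] j [-0.46  0.82 -0.71  1.14  0.51  1.35 -0.68]
[0, 0, np.float64(0.017), 0.001, 0.0033, 0, 0]
[0, 0, np.float64(0.035), 0.0019, 0.0066, 0, 0]
[0, 0, np.float64(0.052), 0.0028, 0.0099, 0, 0]
[0, 0, np.float64(0.07), 0.0036, 0.0133, 0, 0]
[0, 0, np.float64(0.087), 0.0044, 0.0166, 0, 0]
[0, 0, np.float64(0.105), 0.0051, 0.02, 0, 0]
[0, 0, np.float64(0.122), 0.0058, 0.0233, 0, 0]
[0, 0, np.float64(0.14), 0.0064, 0.0267, 0, 0]
[0, 0, np.float64(0.157), 0.0069, 0.0301, 0, 0]
[0, 0, np.float64(0.175), 0.0074, 0.0335, 0, 0]
[0, 0, np.float64(0.192), 0.0078, 0.0369, 0, 0]
[0, 0, np.float64(0.209), 0.0081, 0.0403, 0, 0]
[0, 0, np.float64(0.227), 0.0084, 0.0437, 0, 0]
[0, 0, np.float64(0.244), 0.0087, 0.0471, 0, 0]
next C [0.5724 0.5702] yaw 100.6 door -96.0
```

step_arm([
  [[0, 0, 0.017, 0.0007, 0.0033, 0, 0], [0, 0, 0.035, 0.0015, 0.0066, 0, 0], [0, 0, 0.052, 0.0023, 0.0099, 0, 0], [0, 0, 0.07, 0.0031, 0.0133, 0, 0], [0, 0, 0.087, 0.0039, 0.0166, 0, 0], [0, 0, 0.105, 0.0046, 0.02, 0, 0], [0, 0, 0.122, 0.0053, 0.0233, 0, 0], [0, 0, 0.14, 0.0059, 0.0267, 0, 0], [0, 0, 0.157, 0.0065, 0.0301, 0, 0], [0, 0, 0.175, 0.0071, 0.0335, 0, 0], [0, 0, 0.192, 0.0075, 0.0369, 0, 0], [0, 0, 0.209, 0.0079, 0.0403, 0, 0], [0, 0, 0.227, 0.0082, 0.0437, 0, 0], [0, 0, 0.244, 0.0085, 0.0471, 0, 0], [0, 0, 0.262, 0.0087, 0.0505, 0, 0], [0, 0, 0.279, 0.0088, 0.054, 0, 0]],
])

```text
time: 24.9
ee_pos: [0.5804, 0.5693, 0.1129]
eef_rot: [0.653, 0.757, -0.003, 0.002]
ft_force: [-0.0, -13.9, -1.2]
width: 0.0147
grip_force: 60.4
```

```bash
python3 fd.py -96;python3 sw.py .5332 .5427 114.6 .6722 .3969 16 16 -2 -82|tail -1; python3 look.py c7
```

```text
dark 8 [-0.0701 -0.1185] rad 0.1377 door yaw -95.4
24.9 [0.5804 0.5693 0.1129] hook [0.6243 0.2725] rodyaw -81.6 |f| 14.4 fx,fy door 14.31 1.26 fz 0.87 tq [-2.86  0.02 -0.68] j [-0.54  0.93 -0.63  0.92  0.5   1.43 -0.89]
next C [0.5785 0.5734] yaw 98.6 door -98.0
25.0 [0.5804807  0.56939314 0.11275522] [  98.40581199    0.43308395 -179.90270025] [-0.54  0.93 -0.63  0.92  0.5   1.43 -0.89] [ -0.82 -14.15  -1.94] [-2.79  0.01 -0.6 ] 0.015514202015348899
144 156
150 159
```

View pics/c7.png

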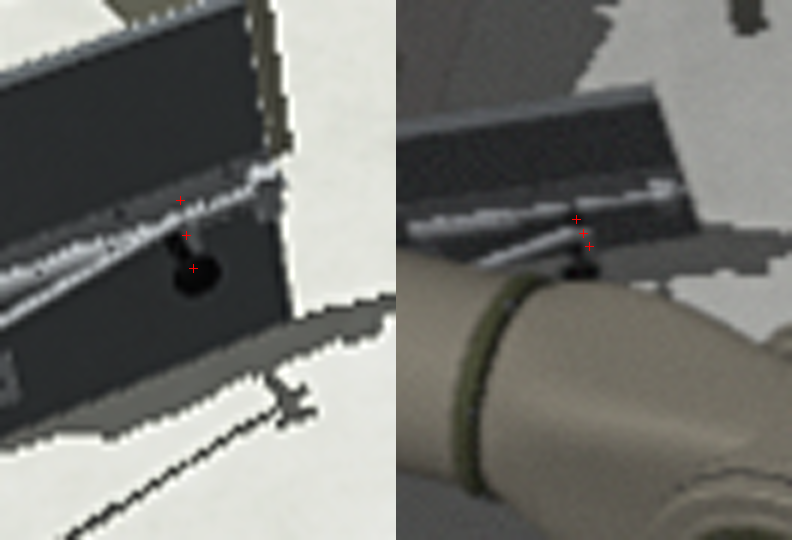

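Scene crop shows the hook engaged on the neck and the door well open. Top crop: the door's top edge runs from (396,125) to (655,90). I'll compute its angle, having used all 10 pictures.

Run:
```python
from h import *
import pickle
T=pickle.load(open("c7.pkl","rb"))[1]
a,b=onz(T,(150+4/6,159+124/6),.22),onz(T,(150+259/6,159+90/6),.22); d=b-a; print(a,b,np.degrees(np.arctan2(d[1],d[0])))
a,b=onz(T,(150+(420-396)/6,159+228/6),.14),onz(T,(150+(660-396)/6,159+188/6),.14); d=b-a; print("bolt bar",np.degrees(np.arctan2(d[1],d[0])))
```

```text
[0.66728677 0.34791286 0.22      ] [0.65224767 0.2088013  0.22      ] -96.17018180538435
bolt bar -94.24622433349242
```

Door stands about 68° open. Ease the bolt back home along the door.

step_arm([
  [[0, 0, 0, -0.0029, -0.0007, 0, 0], [0, 0, 0, -0.0058, -0.0015, 0, 0], [0, 0, 0, -0.0087, -0.0022, 0, 0], [0, 0, 0, -0.0116, -0.0029, 0, 0], [0, 0, 0, -0.0145, -0.0037, 0, 0], [0, 0, 0, -0.0174, -0.0044, 0, 0], [0, 0, 0, -0.0203, -0.0051, 0, 0], [0, 0, 0, -0.0232, -0.0058, 0, 0], [0, 0, 0, -0.0261, -0.0066, 0, 0], [0, 0, 0, -0.029, -0.0073, 0, 0], [0, 0, 0, -0.0319, -0.008, 0, 0], [0, 0, 0, -0.0348, -0.0088, 0, 0], [0, 0, 0, -0.0377, -0.0095, 0, 0], [0, 0, 0, -0.0406, -0.0102, 0, 0], [0, 0, 0, -0.0435, -0.011, 0, 0]],
])

```text
time: 27.18
ee_pos: [0.5743, 0.5288, 0.1146]
eef_rot: [0.652, 0.758, 0.0, 0.0]
ft_force: [-0.5, 0.3, -1.7]
width: 0.0155
grip_force: 60.0
```

```bash
python3 fd.py -95.5
```

```text
dark 5 [-0.0568 -0.1467] rad 0.1573 door yaw -86.0
27.175 [0.5743 0.5288 0.1146] hook [0.6195 0.2322] rodyaw -81.3 |f| 0.82 fx,fy door 0.18 -0.67 fz 0.43 tq [-0.01 -0.11  0.02] j [-0.46  0.85 -0.65  1.07  0.48  1.37 -0.88]
```

```bash
cat >> h.py <<'E'
def edge(c,a,b,n=25,h=4):
    g=c["img"].mean(2).astype(np.float32); a,b=np.array(a,float),np.array(b,float); u=(b-a)/np.linalg.norm(b-a); v=np.array([-u[1],u[0]]); P=[]
    for k in np.linspace(.05,.95,n):
        q=a+(b-a)*k; o=np.arange(-h,h+.01,.25); pts=(q+o[:,None]*v).astype(np.float32)
        pr=cv2.remap(g,pts[:,0][None],pts[:,1][None],cv2.INTER_LINEAR)[0]; d=np.abs(np.gradient(pr)); d[d<.5*d.max()]=0
        P.append(q+v*(d*o).sum()/d.sum())
    return cv2.fitLine(np.array(P,np.float32),cv2.DIST_HUBER,0,.01,.01).ravel()
E
python3 - <<'E'
from h import *
import pickle
T7=pickle.load(open("c7.pkl","rb"))[1]; T=mean("top",4); S7=pickle.load(open("c7.pkl","rb"))[0]; S=mean("scene",4)
pickle.dump((S,T,readout.read_state()),open("c8.pkl","wb"))
for n,a,b in(("c7",T7,S7),("now",T,S)):
    for c,p,q,nm in((a,(150.7,179.7),(193,174),"T top"),(b,(144,156+75/6),(144+240/6,156+3/6),"S top")):
        l=edge(c,p,q,h=3); A,B=onz(c,l[2:],.22),onz(c,l[2:]+10*l[:2],.22); d=(B-A)*np.sign((B-A)@[0,-1,0]); print(n,nm,l.round(2),np.degrees(np.arctan2(d[1],d[0])).round(2))
print(np.abs(T["img"].astype(int)-T7["img"])[165:200,150:200].max(2).mean(), np.abs(S["img"].astype(int)-S7["img"])[150:190,144:190].max(2).mean())
for y in range(160,206,2): print(y," ".join("%3d"%v for v in T7["img"][y,150:204:2].mean(1)),"|"," ".join("%3d"%v for v in T["img"][y,150:204:2].mean(1)))
E
```

```text
c7 T top [  0.98  -0.21 174.15 177.12] -91.06
c7 S top [  0.96  -0.28 164.67 161.46] -100.37
now T top [  0.98  -0.21 174.14 177.09] -91.12
now S top [  0.96  -0.28 163.93 161.58] -100.73
6.787428571428571 4.0125
160  72  72  73  71  73  75  71  77  74  76  74  71  79  72  77  75  79 149 150 157 157 157 157 156 153 151 151 |  73  73  72  73  73  72  71  75  75  77  76  74  75  74  73  76  80 148 150 158 157 157 158 156 153 152 150
162  74  71  73  73  72  72  70  78  76  77  73  75  73  75  73  74  72  70 135 153 153 157 157 152 148 150 150 |  72  71  73  74  74  74  74  77  76  74  75  73  76  73  72  73  72  69 139 154 155 158 156 153 149 152 150
164  75  72  73  72  73  72  71  73  75  73  73  75  71  76  72  73  75  74 154 155 151 153 153 151 153 151 154 |  74  71  75  74  71  71  74  74  77  74  72  76  73  74  73  76  74  74 155 155 155 154 155 153 153 152 154
166  72  72  76  73  72  69  74  73  74  75  74  75  74  75  76  74  72 127 157 152 152 154 156 154 152 150 154 |  72  73  72  73  70  71  74  73  74  74  74  75  74  74  76  75  70 128 155 155 154 153 157 155 155 153 153
[... 3518 characters left out ...]
31  16  40  48  51  45  54  71  74
200  61  58  55  55  39  37  40  31  49  69 131 112  79  46  30  17  57  49  62  73  72  74  78  77  78  77  76 | 110 110 107 105 104 102 101  99  96  95  93  90  84  90  81  54  47  43  37  23  72  72  75  77  74  76  76
202  87  87  83  75  63  47  56 111 128  85  62  54  68  75  70  29  43  72  77  74  74  76  72  72  75  75  75 | 115 113 112 110 110 109 108 109 105 104 104 100  97  94  96  91  66  47  36  33  52  79  87  89  94  91  78
204 100  98  97  93  88  87  86  81  72  70  65  57  67  65  16  15   9  62  76  73  71  71  68  74  77  79  83 | 116 115 115 113 115 112 113 112 110 109 111 107 107 104 106  77  56  34  64 100 100 103 103 104 104 104 106
```

The door did not move on release and stays at about 67°. Now I'll lift the hook out and retreat.

step_arm([
  [[0, 0, 0, 0, 0, -0.01, 0], [0, 0, 0, 0, 0, -0.03, 0], [0, 0, 0, 0, 0, -0.055, 0], [0, 0, 0, 0, 0, -0.08, 0], [0, 0, 0, 0, 0, -0.098, 0], [0, 0, -0.03, -0.01, -0.02, -0.098, 0], [0, 0, -0.07, -0.022, -0.045, -0.098, 0], [0, 0, -0.11, -0.036, -0.07, -0.098, 0], [0, 0, -0.15, -0.05, -0.095, -0.098, 0], [0, 0, -0.197, -0.062, -0.115, -0.098, 0], [0, 0, -0.28, -0.09, -0.128, -0.098, 0], [0, 0, -0.37, -0.12, -0.141, -0.098, 0], [0, 0, -0.46, -0.15, -0.154, -0.098, 0], [0, 0, -0.55, -0.18, -0.167, -0.098, 0], [0, 0, -0.64, -0.208, -0.18, -0.098, 0], [0, 0, -0.721, -0.233, -0.191, -0.098, 0]],
])

```text
time: 29.68
ee_pos: [0.4203, 0.2689, 0.2133]
eef_rot: [0.341, 0.94, -0.0, 0.001]
ft_force: [0.5, -0.6, -2.3]
width: 0.0156
grip_force: 60.0
```

step_arm([
  [[0, 0, -0.06, -0.018, -0.024, 0, 0], [0, 0, -0.13, -0.036, -0.048, 0, 0], [0, 0, -0.2, -0.054, -0.072, 0, 0], [0, 0, -0.27, -0.071, -0.097, 0, 0], [0, 0, -0.349, -0.089, -0.121, 0, 0], [0, 0, -0.39, -0.112, -0.144, 0, 0], [0, 0, -0.44, -0.136, -0.168, 0, 0], [0, 0, -0.49, -0.16, -0.191, 0, 0], [0, 0, -0.54, -0.184, -0.215, 0, 0], [0, 0, -0.58, -0.208, -0.238, 0, 0], [0, 0, -0.63, -0.232, -0.262, 0, 0], [0, 0, -0.67, -0.256, -0.285, 0, 0], [0, 0, -0.7, -0.272, -0.3, 0, 0], [0, 0, -0.714, -0.283, -0.311, 0, 0], [0, 0, -0.714, -0.283, -0.311, 0, 0], [0, 0, -0.714, -0.283, -0.311, 0, 0]],
])

```text
time: 31.68
ee_pos: [0.4374, -0.1494, 0.213]
eef_rot: [-0.008, 1.0, -0.0, 0.0]
ft_force: [-0.3, 0.0, -1.8]
width: 0.0151
grip_force: 60.0
```

Run:
```python
from h import *
import pickle
s=readout.read_state(); print(s["time"],s["ee_pos"],R.from_quat(s["eef_rot"]).as_euler("ZYX",True),s["ft_force"].round(2),s["torque"].round(2),s["width"])
S,T=mean("scene",3),mean("top",3); pickle.dump((S,T,s),open("c9.pkl","wb"))
S2,T2,s2=pickle.load(open("c2.pkl","rb"))
# compare with the picture after the lift: prong and shaft
for nm,a,b,roi in(("S",S,S2,(250,90,300,130)),("T",T,T2,(280,120,312,190))):
    x0,y0,x1,y1=roi; A,B=[c["img"][y0:y1,x0:x1].mean(2).astype(np.float32) for c in(a,b)]
    print(nm,cv2.phaseCorrelate(B,A,cv2.createHanningWindow(A.shape[::-1],cv2.CV_32F)))
P=s["ee_pos"]; M=R.from_quat(s["eef_rot"]).as_matrix(); Q=s2["ee_pos"]; N=R.from_quat(s2["eef_rot"]).as_matrix(); q=np.array([-.3,0,.003])
print("expected",proj(S,P+M@q)-proj(S,Q+N@q),proj(T,P+M@q)-proj(T,Q+N@q))
```

```text
31.675 [ 0.43736463 -0.14942037  0.21297477] [-1.79082655e+02  2.53602435e-02 -1.79988588e+02] [-0.35  0.04 -1.77] [ 0.1  -0.06 -0.  ] 0.015141244991109176
S ((-0.08018790037852241, -0.11015675600761554), 0.941388039112091)
T ((0.12222829085561848, 0.02710283798533908), 0.9693695596522756)
expected [[-0.07871846  0.2204595 ]] [[-0.08986503  0.09251704]]
```

step_arm([
  [[0, 0, 0, 0, 0, 0.02, 0], [0, 0, 0, 0, -0.0005, 0.05, 0], [0, 0, 0, 0, -0.0005, 0.08, 0], [0, 0, 0, 0, -0.0005, 0.105, 0], [0, 0, 0, 0, -0.0005, 0.118, 0], [0, 0, 0, 0, -0.0005, 0.124, 0], [0, 0, 0, 0, -0.0005, 0.129, 0], [0, 0, 0, 0, -0.0005, 0.129, 0]],
])

```text
time: 32.98
ee_pos: [0.4374, -0.1509, 0.0838]
eef_rot: [-0.008, 1.0, -0.0, 0.0]
ft_force: [-0.1, 0.3, -2.8]
width: 0.0153
grip_force: 60.0
```

```bash
python3 f.py
```

```text
32.975 [ 0.4374 -0.1509  0.0838] rodyaw -359.13 f [-0.34 -0.2  -0.71] |f| 0.82 fx,fy store -0.21 -0.34 torque [ 0.11 -0.12 -0.03]
```

step_arm([
  [[0, 0, 0, 0, 0.0005, 0.003, 0], [0, 0, 0, 0, 0.0005, 0.006, 0], [0, 0, 0, 0, 0.0005, 0.009, 0], [0, 0, 0, 0, 0.0005, 0.0105, 0], [0, 0, 0, 0, 0.0005, 0.0105, 0]],
])

```text
time: 33.6
ee_pos: [0.4372, -0.1504, 0.0729]
eef_rot: [-0.008, 1.0, 0.0, -0.0]
ft_force: [-0.2, 1.4, -2.2]
width: 0.0155
grip_force: 60.0
```

```bash
python3 f.py
```

```text
33.6 [ 0.4372 -0.1504  0.0729] rodyaw -359.13 f [-0.38  0.93 -0.09] |f| 1.01 fx,fy store -0.76 0.65 torque [ 0.14 -0.14 -0.03]
```

step_arm([
  [[0, 0, 0, 0, 0, 0.0006, 0], [0, 0, 0, 0, 0, 0.0006, 0], [0, 0, 0, 0, 0, 0.0006, 0]],
])

```text
time: 33.98
ee_pos: [0.4373, -0.1504, 0.0725]
eef_rot: [-0.008, 1.0, -0.0, 0.0]
ft_force: [0.3, -0.7, -0.5]
width: 0.0154
grip_force: 60.0
```

```bash
python3 f.py
```

```text
33.975 [ 0.4373 -0.1504  0.0725] rodyaw -359.13 f [ 0.11 -1.16  1.57] |f| 1.96 fx,fy store 0.63 -0.98 torque [ 0.08 -0.03 -0.01]
```

The weight is on the cradle. Release and rise.

step_arm([
  [[0, 0, 0, 0, 0, 0, 10], [0, 0, 0, 0, 0, 0, 30], [0, 0, 0, 0, 0, 0, 60], [0, 0, 0, 0, 0, 0, 100], [0, 0, 0, 0, 0, 0, 100], [0, 0, 0, 0, 0, 0, 100], [0, 0, 0, 0, 0, 0, 100], [0, 0, 0, 0, 0, 0, 100], [0, 0, 0, 0, 0, 0, 100], [0, 0, 0, 0, 0, 0, 100]],
], squeeze=4)

```text
time: 35.22
ee_pos: [0.4372, -0.1504, 0.0724]
eef_rot: [-0.008, 1.0, -0.0, -0.0]
ft_force: [0.7, 0.3, 0.6]
width: 0.0863
grip_force: 0.0
```

step_arm([
  [[0, 0, 0, 0, 0, -0.01, 100], [0, 0, 0, 0, 0, -0.03, 100], [0, 0, 0, 0, 0, -0.06, 100], [0, 0, 0, 0, 0, -0.1, 100], [0, 0, 0, 0, 0, -0.15, 100], [0, 0, 0, 0.02, -0.03, -0.19, 100], [0, 0, 0, 0.02, -0.08, -0.22, 100], [0, 0, 0, 0.02, -0.13, -0.24, 100], [0, 0, 0, 0.02, -0.18, -0.24, 100], [0, 0, 0, 0.02, -0.23, -0.24, 100], [0, 0, 0, 0.02, -0.25, -0.24, 100], [0, 0, 0, 0.02, -0.25, -0.24, 100]],
])

```text
time: 36.72
ee_pos: [0.4208, -0.4011, 0.3124]
eef_rot: [-0.007, 1.0, 0.0, -0.0]
ft_force: [0.5, 0.7, 0.5]
width: 0.087
grip_force: 0.0
```

Run:
```python
from h import *
import pickle
s=readout.read_state(); print(s["time"],s["ee_pos"].round(3),s["width"])
S0,T0=pickle.load(open("c0.pkl","rb")); S,T=mean("scene",4),mean("top",4); pickle.dump((S,T,s),open("c10.pkl","wb"))
for nm,c,c0,roi in(("S",S,S0,(280,150,360,215)),("T",T,T0,(285,190,335,255))):
    for c_ in(c0,c):
        x0,y0,x1,y1=roi; hsv=cv2.cvtColor(c_["img"],cv2.COLOR_RGB2HSV)[y0:y1,x0:x1]
        m=((hsv[...,0]>100)&(hsv[...,0]<125)&(hsv[...,1]>150)&(hsv[...,2]>60)).astype(np.uint8)
        ys,xs=np.where(m); print(nm,m.sum(),xs.mean()+x0,ys.mean()+y0,cv2.minAreaRect(np.c_[xs,ys].astype(np.float32))[1:])
    d=(np.abs(c["img"].astype(int)-c0["img"]).max(2)>45).astype(np.uint8)
    n,l,st,ce=cv2.connectedComponentsWithStats(d)
    print([st[i].tolist() for i in range(1,n) if st[i,4]>6])
```

```text
36.725 [ 0.421 -0.401  0.312] 0.08699970901086695
S 162 319.61728395061726 182.30246913580248 ((31.390926361083984, 6.559298515319824), 38.65980911254883)
S 163 319.82208588957053 182.1717791411043 ((30.999998092651367, 6.1999993324279785), 36.869895935058594)
[[399, 0, 11, 4, 25], [405, 0, 107, 145, 2912], [499, 0, 8, 5, 18], [387, 2, 37, 20, 271], [506, 11, 6, 2, 9], [387, 32, 12, 8, 27], [364, 40, 62, 68, 1766], [391, 42, 6, 3, 9], [452, 57, 9, 26, 43], [499, 66, 13, 33, 45], [463, 72, 41, 12, 148], [504, 79, 7, 17, 17], [448, 82, 5, 12, 20], [448, 84, 12, 19, 60], [509, 87, 3, 4, 7], [490, 97, 20, 16, 68], [441, 100, 7, 6, 13], [500, 108, 4, 6, 12], [474, 117, 26, 53, 454], [125, 138, 4, 6, 10], [417, 139, 11, 8, 53], [124, 141, 92, 89, 2113], [399, 149, 70, 58, 803], [177, 158, 6, 2, 7], [384, 164, 13, 6, 41], [383, 169, 21, 13, 72], [472, 172, 9, 5, 13], [142, 190, 1, 7, 7], [127, 193, 7, 24, 33], [460, 198, 5, 10, 16], [436, 201, 5, 5, 10], [437, 207, 5, 21, 35], [387, 209, 14, 11, 74], [370, 213, 27, 45, 303], [411, 213, 3, 7, 7], [395, 219, 3, 6, 8], [446, 224, 5, 6, 9], [14
[... 681 characters left out ...]
 12, 6, 24], [169, 167, 52, 49, 898], [156, 178, 4, 3, 10], [500, 182, 12, 13, 47], [492, 191, 20, 18, 58], [152, 195, 6, 3, 9], [160, 194, 9, 2, 12], [412, 202, 20, 3, 38], [470, 204, 28, 19, 182], [157, 206, 7, 1, 7], [486, 226, 12, 3, 17], [427, 242, 85, 63, 430], [423, 262, 3, 5, 9], [390, 279, 13, 15, 23], [401, 278, 14, 13, 31], [358, 282, 33, 32, 91], [361, 285, 3, 7, 9], [330, 289, 24, 37, 300], [379, 297, 8, 7, 9], [419, 305, 34, 30, 70], [353, 307, 23, 18, 37], [348, 312, 8, 8, 18], [411, 316, 16, 17, 19], [360, 321, 10, 6, 29], [315, 325, 5, 7, 19], [322, 325, 7, 7, 22], [399, 343, 11, 8, 14], [286, 344, 6, 8, 9], [357, 359, 16, 12, 76], [376, 359, 5, 4, 10], [323, 381, 7, 3, 10]]
```

Run:
```python
from h import *
import pickle
S,T,_=pickle.load(open("c10.pkl","rb")); H=np.array([.6722,.3969])
for nm,c,th in(("T",T,24),("S",S,12)):
    u=proj(c,[[.600,.258,.112]])[0]; x0,y0=(u-[14,14]).astype(int)
    m=(c["img"][y0:y0+28,x0:x0+28].max(2)<th).astype(np.uint8); k,l,st,ce=cv2.connectedComponentsWithStats(m)
    for i in range(1,k):
        if st[i,4]>4:
            p=onz(c,ce[i]+[x0,y0],.112)[:2]-H; print(nm,st[i,4],(p+H).round(4),"rad",np.linalg.norm(p).round(4),"door yaw",(np.degrees(np.arctan2(p[1],p[0]))+np.degrees(np.arctan2(.0575,.15)))-360*(p[1]>0))
```

```text
T 9 [0.6194 0.2496] rad 0.1565 door yaw -88.73806716116343
T 12 [0.5974 0.2522] rad 0.1629 door yaw -96.34395906382032
S 27 [0.5915 0.2554] rad 0.1629 door yaw -98.71217961356083
```

```bash
python3 -c "
from bench import r
print(r.close_job())"
```

```text
the job is handed in; nothing more can be done
None
```

The job is handed in: the bolt was drawn to its stop, the door stands about 68° open, and the rod is back in its cradle within 0.2 px of where it lay; the highest store load I read was about 14.6 N (read between moves only), it took about 37 s, and before/after pictures showed nothing else on the bench moved.

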